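# Tip the model truck's load with the joystick

## Robot

A 7-joint arm with a two-finger parallel gripper is mounted at the origin on the work surface. World frame = base frame: x ahead of the robot, y to its left, z up, the work surface at z = 0. Lengths are in m, angles in degrees, forces in N, time in s.
With the tool pointing down it reaches from about 0.425 to 0.875 m from the base axis. Payload 4.7 kg.
Tool frame: the origin (TCP) lies on the centre line of the jaws, within the pads' length; the fingertips stand 8 mm ahead of it and the grasp point (between the pads) lies 11 mm behind it; z points along the fingers, y is the direction in which the jaws open and shut (so a half turn about z gives the same grasp; the last joint's range is limited). The gripper opens to 87 mm and grips with 3 to 60 N. Pads are 19 mm wide; open, the fingers measure 117 mm over their backs; the gripper's body (75 mm by 190 mm) begins 51 mm behind the grasp point.
Start: joints at [72.943, 18.392, -4.016, 83.108, 1.295, 78.541, -3.26], TCP at [0.199, -0.619, 0.231] pointing down, gripper open.
Joint ranges: [-163.93, 163.93], [-17.29, 119.83], [-79.2, 71.16], [3.27, 140.29], [-89.18, 269.18], [5.43, 117.66], [-154.24, 154.24]. Speed limits (degrees/s): [147.25, 147.25, 180, 180, 180, 180, 180].

## Interface

Orientations are given as [roll, pitch, yaw] about the fixed x, y, z axes, in that order (R = Rz(yaw) Ry(pitch) Rx(roll)).
In Python, from cell import status, vision, workorder gives the robot as it stands.
- The arm moves only by the tool step_arm, never from a script. Its argument "series" is a list of rows, each an object of numbers: "ax", "ay", "az": the turn, a rotation vector about the world's x, y, z in degrees; "x", "y", "z": the shift along the world's x, y, z in m; "claw": the opening in per cent of the stroke, from 0 (shut) to 100 (fully open). In form: [{"ax": .., "ay": .., "az": .., "x": .., "y": .., "z": .., "claw": ..}, ...]. A call has 1 to 12 rows; each row is the pose to reach, as a shift and turn from the pose commanded when the call began; what a row does not reach only later rows make up. A row lasts 1/10 s, in which the tool goes at most 50 mm and 8.59 degrees, less where a joint would pass 70% of its speed; a pose out of reach is approached as far as the arm can. A call with a gripper value outside its range is refused whole. The fingers move at their own pace and stop on an object; "squeeze" is the grip in N (left out, the last holds). Time passes only in rows, so rows that repeat a pose let the fingers close. It gives the time, the measured TCP pose, the force and the opening at its end, in the units of the state.
- status.get_obs(): the state, without advancing time (a new reading comes with each control period).
- vision.read_camera(name): name is "scene" or "top"; returns the picture (400x640x3 uint8, red, green, blue); there is no depth.
- vision.camera_params(name): a dict with "fovy" (degrees; the focal length in pixels is half the picture's height over the tangent of half this angle, whatever the lens; pixels are square), "cx", "cy" (the principal point, pixels), "eye" and "orientation" of the camera in the world. Camera axes: x right, y down, z forward; pixel columns grow to the right and rows downward; lengths in m; the calibration is good to about 2 mm. A picture is of the moment at which its call begins. camera_params takes no time and is no camera call.
- workorder.sign_off(): hands the job in, once; it reports no verdict.
The state is a dict: "time_s": time; "qpos": joint angles; "joint_velocities": joint speeds; "effort": joint torques, N m; "tool_pos": TCP position; "tool_rot": TCP orientation; "force": force on the tool from outside, world axes, zero at the start; "wrist_torque": the same for the moment, N m; "grip_width": finger opening in m.
Only numpy, scipy, OpenCV 4.12 (cv2) and the standard library are available. Lean on these libraries where they do the work, as an engineer would, in place of code of your own. Each camera call takes 0.05 s, during which the arm holds its last target.

## Task

Slide the empty wooden tray under the tail of the model tipper truck, then pull the right-hand joystick of the control console straight back to its stop (towards the operator's side with the wrist rest, not sideways) and hold it there for at least two seconds, so that the bed tips and all three crates slide out into the tray. Then let the stick go back to upright so that the bed comes down, with all three crates left lying in the tray, clear of the truck. Do not touch the truck or the crates, and leave the left-hand joystick, the mug and the flat case alone.

Things in the scene. Friction and masses are not known exactly. Their poses are not given: they have to be found in the camera images.
- truck: model tipper truck, 370 x 135 mm, 175 mm high, stands fast on the desk. Origin on the desk under its middle; +x to the white cab, -x to the tail. Rear wheels and underrun bar end at local x -0.15; from there to the open tail edge (local x -0.20) the bed overhangs 95 mm above the desk, so the 45 mm high tray fits under it. The robot must not touch truck or bed
- tail_edge (a point): middle of the open rear edge of the truck's grey bed, on its floor, 100 mm above the desk while the bed is down. Bed 112 x 200 mm inside, lips on both sides (34 mm) and at the cab end. Bed up: edge 60 mm above the desk, 9 mm nearer the cab; the load slides off away from the cab. A tray centred 60 to 70 mm behind this edge, its x axis along the truck, catches it all
- bed (a joint): angle of the dump bed about a cross hinge 40 mm ahead of its tail edge: 0 down, about 1.0 rad fully up. A servo makes it follow the right-hand joystick: bed angle = 2.3 x the stick's backward angle; it comes down again when the stick goes back
- tip_stick (a joint): fore-aft angle of the right-hand joystick: 0 upright, positive = pulled back to the operator's side (console -x), stop at 0.44 rad; forward it is blocked while the bed is down. Spring-centred, 1 N m/rad; the loaded bed adds to it: expect 5 to 15 N at the grip. Released, it returns upright by itself in under a second
- tip_stick_side (a joint): sideways angle of the same joystick (the steering channel): 0 upright, positive = to the console's left (+y), spring-centred, stops at +-0.44. Must stay within 0.2 rad
- stick_grip (a point): point on the axis of the right-hand joystick's grip, 70 mm above its pivot (130 mm above the desk when upright). The grip is a black upright cylinder 26 mm in diameter, from 30 to 88 mm above the pivot
- stick_pivot (a point): pivot of the right-hand joystick, on the console's top plate, 60 mm above the desk
- console: black desk-type remote control, 170 (x) x 220 (y) x 60 mm, fixed to the desk. Origin on the desk under its middle. Its -x side is the operator's (low padded wrist rest), its +x side has the switches, display and folded aerial. Two equal joysticks at local x 0: right-hand one at local y -0.055, left-hand one at local y +0.055
- drive_stick (a joint): fore-aft angle of the left-hand joystick, which is to be left alone (0 upright)
- drive_stick_side (a joint): sideways angle of the left-hand joystick, to be left alone (0 upright)
- tray: open plywood tray, loose on the desk, 200 mm (x) by 180 mm (y), 45 mm high, walls and floor 8 mm thick, about 0.4 kg. Origin under its middle, z up. It can be pushed, or its wall pinched from above and dragged
- crate0_center (a point): centre of a loose model crate of slatted wood, 66 x 30 x 30 mm (long axis x), about 35 g; the three start side by side in the truck's bed
- crate1_center (a point): centre of a loose model crate of slatted wood, 66 x 30 x 30 mm (long axis x), about 35 g; the three start side by side in the truck's bed
- crate2_center (a point): centre of a loose model crate of slatted wood, 66 x 30 x 30 mm (long axis x), about 35 g; the three start side by side in the truck's bed
- mug: white mug, 80 mm wide and 92 mm high, a bystander; origin under its middle
- case: flat grey tool case, 75 x 150 x 26 mm, a bystander; origin under its middle
Not all that is in view belongs to the job. Leave any purple look-alike of the part that bears crate2_center alone.

How it is judged (in metres and radians):
On the way, in this order (a step that is already met when the one before it is completed fails the run):
1. the tray stands on the desk with the truck's tail edge over it, the bed still down and loaded (x of tail_edge in the frame of tray between -0.1 and 0.1 m and y of tail_edge in the frame of tray between -0.09 and 0.09 m and height (world z) of tray below 0.01 m and value of joint bed below 0.1 rad), for 0.2 s.
2. the right-hand joystick is held back at its stop (beyond 0.38 rad) for 2 s (value of joint tip_stick above 0.38 rad), for 2 s.
At the end, for the whole second after the job is handed in: all three crate centres are inside the tray's walls (within 95 and 85 mm of its middle, below 70 mm over its underside), at rest and clear of the truck; the tray stands flat on the desk; the right-hand stick is upright again (within 0.08 rad both ways) and the bed is down (under 0.06 rad) (x of crate0_center in the frame of tray between -0.095 and 0.095 m and y of crate0_center in the frame of tray between -0.085 and 0.085 m and z of crate0_center in the frame of tray between 0.005 and 0.07 m and x of crate1_center in the frame of tray between -0.095 and 0.095 m and y of crate1_center in the frame of tray between -0.085 and 0.085 m and z of crate1_center in the frame of tray between 0.005 and 0.07 m and x of crate2_center in the frame of tray between -0.095 and 0.095 m and y of crate2_center in the frame of tray between -0.085 and 0.085 m and z of crate2_center in the frame of tray between 0.005 and 0.07 m and height (world z) of tray below 0.01 m and angle between tray's own z axis and vertical below 0.1 rad and linear speed of tray below 0.02 m/s and value of joint tip_stick between -0.08 and 0.08 rad and value of joint tip_stick_side between -0.08 and 0.08 rad and value of joint bed below 0.06 rad and linear speed of each of crate0, crate1, crate2 below 0.03 m/s and contact force between each of crate0, crate1, crate2 and truck below 0.05 N); the robot touches nothing.
It fails at once if the robot touches the truck or its bed (contact force between any of the arm, the fingers and truck above 0.5 N).
It fails at once if the robot touches a crate (contact force between any of the arm, the fingers and crate0 above 0.5 N or contact force between any of the arm, the fingers and crate1 above 0.5 N or contact force between any of the arm, the fingers and crate2 above 0.5 N).
It fails at once if the right-hand joystick is tilted sideways by more than 0.2 rad (value of joint tip_stick_side above 0.2 rad or value of joint tip_stick_side below -0.2 rad).
It fails at once if the left-hand joystick is tilted by more than 0.1 rad (value of joint any of drive_stick, drive_stick_side above 0.1 rad or value of joint any of drive_stick, drive_stick_side below -0.1 rad).
It fails at once if the mug or the case is shifted by more than 30 mm (distance of any of mug, case from where it was at the start of the episode above 0.03 m).
It also fails if it takes over 62 s, if anything falls off the work surface, if the arm or the gripper's body presses on something with over 40 N, if the wrist force passes 120 N, or if a joint passes its speed limit or range.

## Working session

There is one attempt and no reset: what is moved stays moved. The work goes in short steps, Python scripts to look and compute and a tool call to move; the robot and the scene stay as the last step left them, time stands still between calls to the robot, and variables do not carry over. Pictures are saved under pics/ and viewed, and the job is handed in when it is done.

Besides the shell and the picture viewer there is one more tool, called after "Call:" as name([rows], argument=value, ...), one row to a line, values as JSON. step_arm: Moves the arm, as the interface text tells. Its arguments: {"type":"object","properties":{"series":{"type":"array"},"squeeze":{"type":"number"}},"required":["series"]}

```bash
mkdir -p pics; python3 - <<'E'
from cell import status,vision
import cv2
for n in("scene","top"):
    im=vision.read_camera(n);cv2.imwrite(f"pics/{n}0.png",im[:,:,::-1]);print(n,vision.camera_params(n))
print(status.get_obs())
E
```

```text
scene {'fovy': 46.05398619056421, 'cx': 324.42437404217816, 'cy': 204.24613828325147, 'eye': array([1.35783441, 0.21018438, 0.90639616]), 'orientation': array([-134.51874467,    0.69434455,  100.73227889])}
top {'fovy': 44.02840262886249, 'cx': 335.7846934029775, 'cy': 201.90198187851206, 'eye': array([0.39713706, 0.02098503, 1.31904913]), 'orientation': array([-171.81419112,    1.37147015,  -90.14965273])}
{'time_s': 0.1, 'qpos': array([72.94365319, 18.43342909, -4.01495074, 83.16782311,  1.29492373,
       78.54085482, -3.262416  ]), 'joint_velocities': array([ 0.08606413, -0.17557043, -0.04889092, -0.16625977, -0.06349141,
        0.10882673,  0.10468607]), 'effort': array([ 3.32380114e-05, -4.92570949e+01, -4.05798666e-01, -3.13396311e+01,
       -6.42091711e-02,  3.95317865e-02,  8.52245557e-05]), 'tool_pos': array([ 0.19919612, -0.61822053,  0.22958725]), 'tool_rot': array([-1.79903118e+02,  5.58936691e-03,  1.78629617e+01]), 'force': array([-0.59593074,  0.26207011, -0.98987885]), 'wrist_torque': array([-0.0021114 , -0.04982884,  0.00647199]), 'grip_width': 0.08669935611649657}
```

View pics/scene0.png

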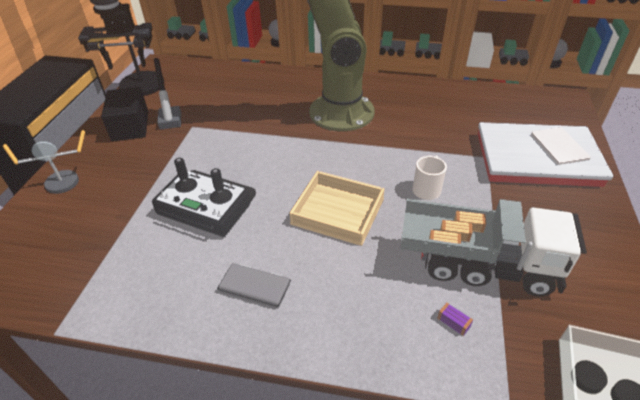

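View pics/top0.png

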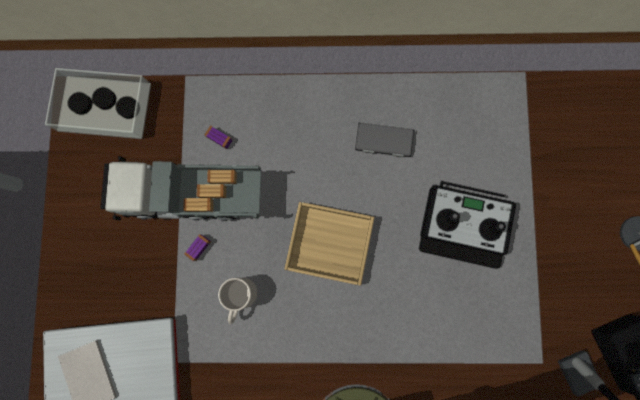

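```bash
cat > h.py <<'E'
import numpy as np,cv2
from scipy.spatial.transform import Rotation as R
from cell import status,vision
def ray(n,u,v):
    p=vision.camera_params(n);f=200/np.tan(np.radians(p['fovy']/2))
    d=R.from_euler('xyz',p['orientation'],degrees=True).apply([(u-p['cx'])/f,(v-p['cy'])/f,1]);return p['eye'],d
def pl(n,u,v,z):
    e,d=ray(n,u,v);return e+d*(z-e[2])/d[2]
def proj(n,X):
    p=vision.camera_params(n);f=200/np.tan(np.radians(p['fovy']/2))
    c=R.from_euler('xyz',p['orientation'],degrees=True).inv().apply(np.array(X)-p['eye']);c=np.atleast_2d(c)
    return np.c_[c[:,0]/c[:,2]*f+p['cx'],c[:,1]/c[:,2]*f+p['cy']]
def crop(n,out,box,k):
    im=vision.read_camera(n)[:,:,::-1];x0,y0,x1,y1=box
    cv2.imwrite(out,cv2.resize(im[y0:y1,x0:x1],None,fx=k,fy=k,interpolation=cv2.INTER_CUBIC))
E
python3 - <<'E'
import cv2
im=cv2.imread('pics/top0.png')
def c(o,x0,y0,x1,y1,k):cv2.imwrite(o,cv2.resize(im[y0:y1,x0:x1],None,fx=k,fy=k,interpolation=cv2.INTER_CUBIC))
c('pics/a.png',150,150,390,300,3.3333)
c('pics/b.png',400,170,540,280,5)
E
```

```text
(no output)
```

View pics/a.png

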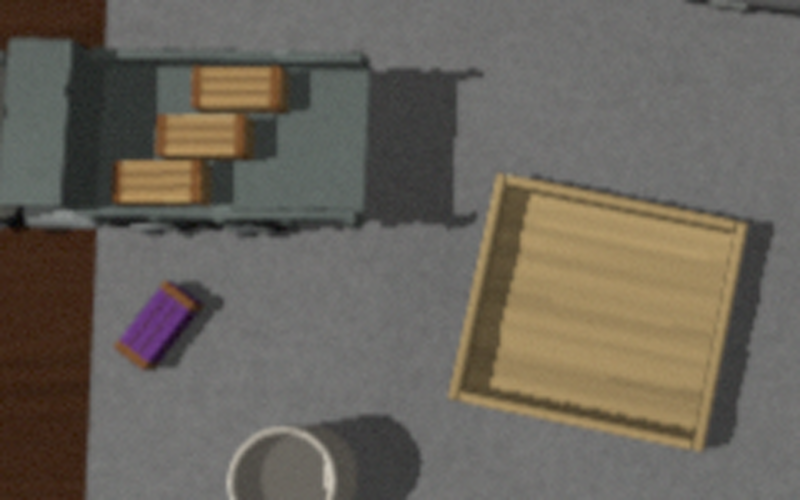

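View pics/b.png

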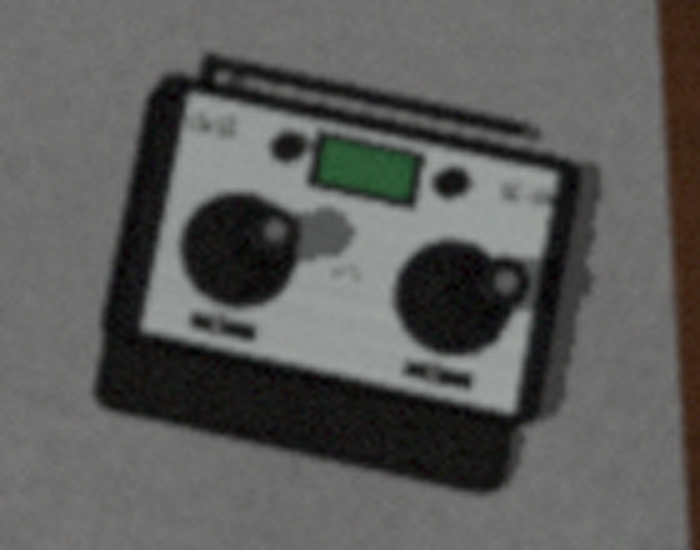

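```bash
python3 - <<'E'
from h import *
np.set_printoptions(precision=4,suppress=True)
a=lambda u,v:(150+u/3.3333-0.35,150+v/3.3333-0.35)
b=lambda u,v:(400+u/5-.4,170+v/5-.4)
T=[pl('top',*a(*p),.045) for p in[(500,175),(746,222),(700,448),(452,397)]]
T=np.array(T);print(T,T.mean(0));
for i in range(4):
    d=T[(i+1)%4]-T[i];print(np.linalg.norm(d),np.degrees(np.arctan2(d[1],d[0])))
print('tail',pl('top',*a(369,68),.1),pl('top',*a(365,208),.1))
print('lip up outer',pl('top',*a(112,50),.134),pl('top',*a(364,54),.134))
print('lip dn outer',pl('top',*a(90,218),.134),pl('top',*a(360,222),.134))
for n,p,c in[('R',(452,297),(508,280)),('L',(238,250),(275,230))]:
    print(n,pl('top',*b(*p),.065),pl('top',*b(*c),.148))
print('plate corners',[pl('top',*b(*p),.06) for p in[(165,78),(580,165)]])
print('mug',pl('top',234,293,.092))
E
python3 - <<'E'
import cv2
im=cv2.imread('pics/scene0.png')
def c(o,x0,y0,x1,y1,k):cv2.imwrite(o,cv2.resize(im[y0:y1,x0:x1],None,fx=k,fy=k,interpolation=cv2.INTER_CUBIC))
c('pics/c.png',280,140,600,310,2.5)
c('pics/d.png',140,140,270,250,5)
E
```

```text
[[ 0.5805  0.1452  0.045 ]
 [ 0.5424 -0.0464  0.045 ]
 [ 0.3694 -0.0091  0.045 ]
 [ 0.4085  0.1808  0.045 ]] [0.4752 0.0677 0.045 ]
0.19535519617963468 -101.22018726368182
0.17699039883294496 167.82912760229254
0.19386407553232918 78.3833996873532
0.1756306664817171 -11.690233735786695
tail [0.655  0.2399 0.1   ] [0.5482 0.2408 0.1   ]
lip up outer [0.6628 0.4249 0.134 ] [0.6583 0.2377 0.134 ]
lip dn outer [0.5378 0.4359 0.134 ] [0.5338 0.2382 0.134 ]
R [ 0.5062 -0.3385  0.065 ] [ 0.5069 -0.3413  0.148 ]
L [ 0.5306 -0.2319  0.065 ] [ 0.5312 -0.2329  0.148 ]
plate corners [array([ 0.6203, -0.1986,  0.06  ]), array([ 0.5738, -0.4079,  0.06  ])]
mug [0.3494 0.3003 0.092 ]
```

View pics/c.png

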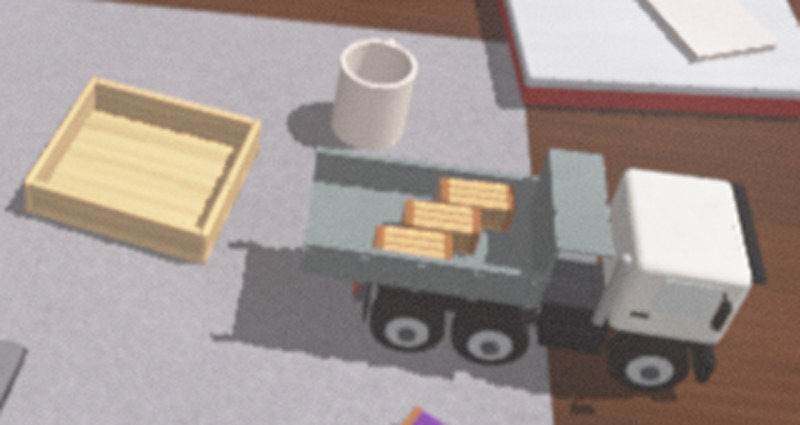

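View pics/d.png

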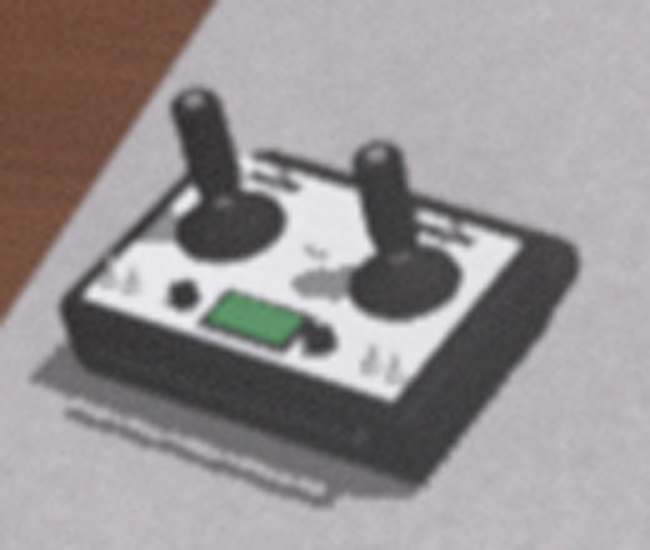

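Call:
step_arm([
  {"x": 0.05, "y": 0.04, "z": 0.01, "az": -4},
  {"x": 0.08, "y": 0.08, "z": 0.02, "az": -8},
  {"x": 0.1, "y": 0.12, "z": 0.02, "az": -12},
  {"x": 0.12, "y": 0.17, "z": 0.02, "az": -16},
  {"x": 0.14, "y": 0.22, "z": 0.02, "az": -20},
  {"x": 0.16, "y": 0.27, "z": 0.02, "az": -24},
  {"x": 0.18, "y": 0.31, "z": 0.02, "az": -29.4},
  {"x": 0.2, "y": 0.36, "z": 0.02, "az": -29.4},
  {"x": 0.217, "y": 0.4, "z": 0.02, "az": -29.4},
  {"x": 0.23, "y": 0.44, "z": 0.02, "az": -29.4},
  {"x": 0.245, "y": 0.485, "z": 0.01, "az": -29.4},
  {"x": 0.25, "y": 0.53, "z": 0, "az": -29.4},
])

```text
invalid input
```

Call:
step_arm([
  {"x": 0.004, "y": 0.03, "z": 0, "claw": 60},
  {"x": 0.007, "y": 0.062, "z": -0.04, "claw": 60},
  {"x": 0.007, "y": 0.062, "z": -0.08, "claw": 60},
  {"x": 0.007, "y": 0.062, "z": -0.12, "claw": 60},
  {"x": 0.007, "y": 0.062, "z": -0.12, "claw": 60},
  {"x": 0.007, "y": 0.062, "z": -0.12, "claw": 60},
])

```text
invalid input
```

```bash
python3 - <<'E'
from h import *
s=status.get_obs();print(s['time_s'],s['tool_pos'],s['tool_rot'],s['grip_width'],s['force'])
crop('scene','pics/e.png',(240,100,440,260),4)
crop('top','pics/e2.png',(250,150,510,345),3)
E
```

```text
0.1 [ 0.19919612 -0.61822053  0.22958725] [-1.79903118e+02  5.58936691e-03  1.78629617e+01] 0.08669935611649657 [-0.59593074  0.26207011 -0.98987885]
```

View pics/e.png

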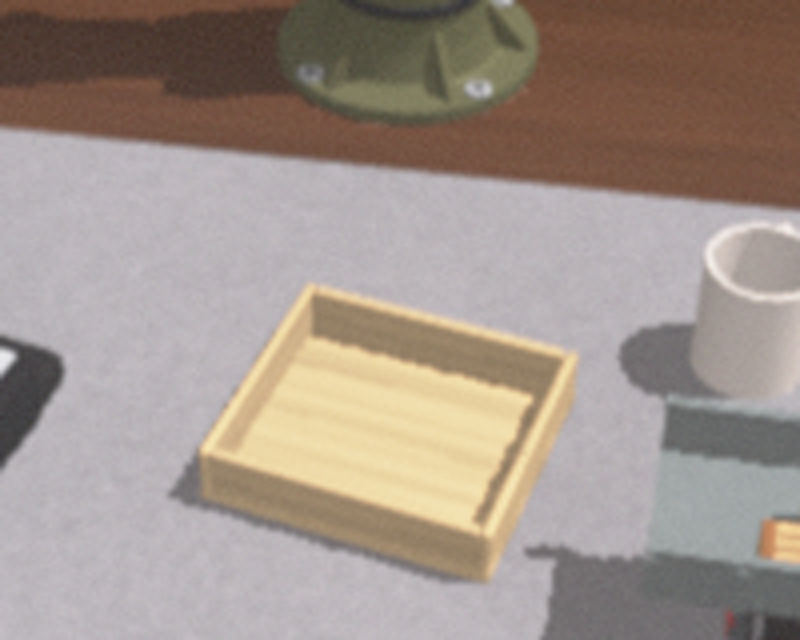

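View pics/e2.png

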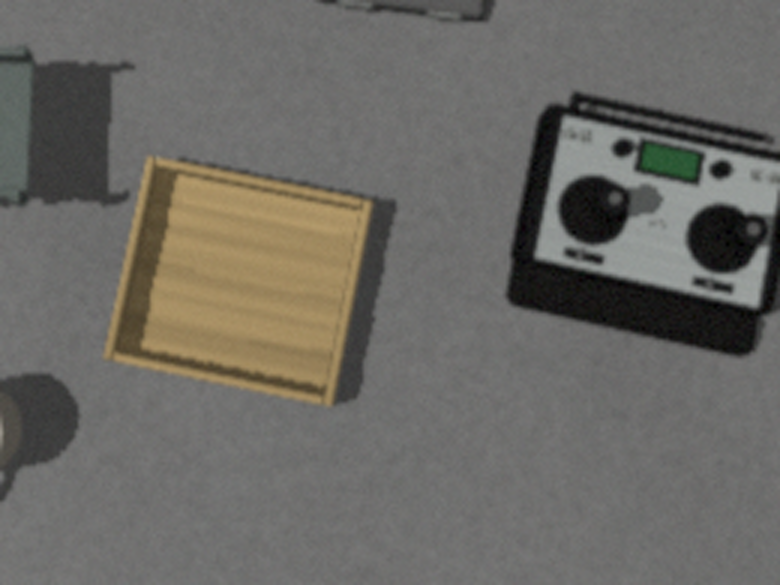

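The moves were refused, so nothing has moved and the scene is unchanged. I'll retry with every field in each row.

Call:
step_arm([
  {"ax": 0, "ay": 0, "az": -4, "x": 0.05, "y": 0.04, "z": 0.01, "claw": 100},
  {"ax": 0, "ay": 0, "az": -8, "x": 0.08, "y": 0.08, "z": 0.02, "claw": 100},
  {"ax": 0, "ay": 0, "az": -12, "x": 0.1, "y": 0.12, "z": 0.02, "claw": 100},
  {"ax": 0, "ay": 0, "az": -16, "x": 0.12, "y": 0.17, "z": 0.02, "claw": 100},
  {"ax": 0, "ay": 0, "az": -20, "x": 0.14, "y": 0.21, "z": 0.02, "claw": 100},
  {"ax": 0, "ay": 0, "az": -24, "x": 0.16, "y": 0.26, "z": 0.02, "claw": 100},
  {"ax": 0, "ay": 0, "az": -29.4, "x": 0.18, "y": 0.3, "z": 0.02, "claw": 100},
  {"ax": 0, "ay": 0, "az": -29.4, "x": 0.2, "y": 0.34, "z": 0.02, "claw": 100},
  {"ax": 0, "ay": 0, "az": -29.4, "x": 0.217, "y": 0.39, "z": 0.02, "claw": 100},
  {"ax": 0, "ay": 0, "az": -29.4, "x": 0.23, "y": 0.43, "z": 0.02, "claw": 100},
  {"ax": 0, "ay": 0, "az": -29.4, "x": 0.245, "y": 0.475, "z": 0.01, "claw": 100},
  {"ax": 0, "ay": 0, "az": -29.4, "x": 0.25, "y": 0.52, "z": 0, "claw": 100},
])

```text
time_s: 1.4
tool_pos: [0.4504, -0.0965, 0.2307]
tool_rot: [-180.0, -0.1, -11.5]
force: [0.7, 0.1, -0.3]
grip_width: 0.0872
```

Call:
step_arm([
  {"ax": 0, "ay": 0, "az": 0, "x": 0.003, "y": 0.036, "z": 0, "claw": 60},
  {"ax": 0, "ay": 0, "az": 0, "x": 0.006, "y": 0.071, "z": -0.03, "claw": 60},
  {"ax": 0, "ay": 0, "az": 0, "x": 0.006, "y": 0.071, "z": -0.07, "claw": 60},
  {"ax": 0, "ay": 0, "az": 0, "x": 0.006, "y": 0.071, "z": -0.12, "claw": 60},
  {"ax": 0, "ay": 0, "az": 0, "x": 0.006, "y": 0.071, "z": -0.14, "claw": 60},
  {"ax": 0, "ay": 0, "az": 0, "x": 0.006, "y": 0.071, "z": -0.14, "claw": 60},
  {"ax": 0, "ay": 0, "az": 0, "x": 0.006, "y": 0.071, "z": -0.14, "claw": 60},
])

```text
time_s: 2.1
tool_pos: [0.4558, -0.0276, 0.0912]
tool_rot: [-180.0, -0.0, -11.5]
force: [0.1, -0.3, 0.7]
grip_width: 0.0528
```

```bash
python3 - <<'E'
from h import *
s=status.get_obs();print(s['time_s'],s['tool_pos'],s['tool_rot'],s['grip_width'],s['force'])
crop('scene','pics/f.png',(220,80,420,260),4)
crop('top','pics/f2.png',(250,150,510,345),3)
E
```

```text
2.1 [ 0.45578929 -0.02759462  0.09117822] [-1.79984190e+02 -1.60289875e-02 -1.15290344e+01] 0.0527607282973377 [ 0.1308854  -0.27708201  0.73428987]
```

View pics/f.png

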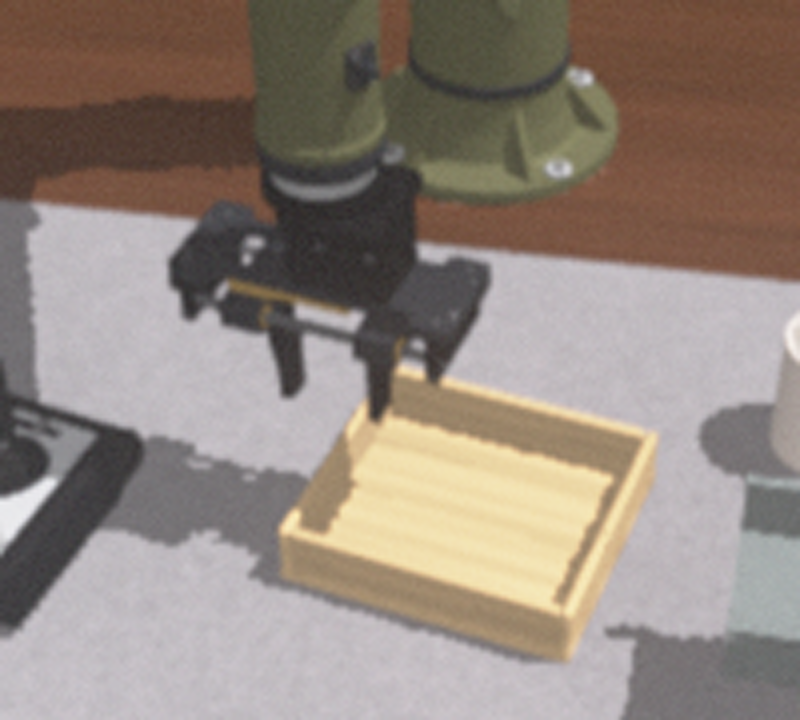

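View pics/f2.png

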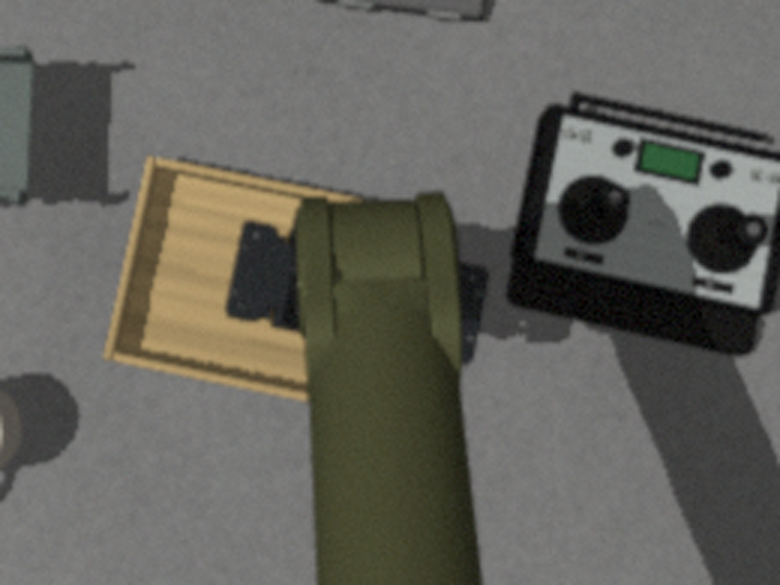

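The open fingers straddle the near end wall: tips at about (290,390) and (378,415) in the scene crop, wall between them. I'll go down and pinch.

Call:
step_arm([
  {"ax": 0, "ay": 0, "az": 0, "x": 0, "y": 0, "z": -0.025, "claw": 60},
  {"ax": 0, "ay": 0, "az": 0, "x": 0, "y": 0, "z": -0.045, "claw": 60},
  {"ax": 0, "ay": 0, "az": 0, "x": 0, "y": 0, "z": -0.06, "claw": 60},
  {"ax": 0, "ay": 0, "az": 0, "x": 0, "y": 0, "z": -0.063, "claw": 60},
  {"ax": 0, "ay": 0, "az": 0, "x": 0, "y": 0, "z": -0.063, "claw": 0},
  {"ax": 0, "ay": 0, "az": 0, "x": 0, "y": 0, "z": -0.063, "claw": 0},
  {"ax": 0, "ay": 0, "az": 0, "x": 0, "y": 0, "z": -0.063, "claw": 0},
  {"ax": 0, "ay": 0, "az": 0, "x": 0, "y": 0, "z": -0.063, "claw": 0},
  {"ax": 0, "ay": 0, "az": 0, "x": 0, "y": 0, "z": -0.063, "claw": 0},
  {"ax": 0, "ay": 0, "az": 0, "x": 0, "y": 0, "z": -0.063, "claw": 0},
], squeeze=30)

```text
time_s: 3.2
tool_pos: [0.4555, -0.0277, 0.0278]
tool_rot: [180.0, -0.0, -11.5]
force: [0.0, 0.3, 0.4]
grip_width: 0.0121
```

Call:
step_arm([
  {"ax": 0, "ay": 0, "az": 0, "x": 0, "y": 0, "z": 0, "claw": 0},
  {"ax": 0, "ay": 0, "az": 0, "x": 0, "y": 0, "z": 0, "claw": 0},
  {"ax": 0, "ay": 0, "az": 0, "x": 0, "y": 0, "z": 0, "claw": 0},
])

```text
time_s: 3.5
tool_pos: [0.4555, -0.0275, 0.0277]
tool_rot: [-180.0, -0.0, -11.5]
force: [-0.9, 1.2, 1.2]
grip_width: 0.0076
```

Call:
step_arm([
  {"ax": 0, "ay": 0, "az": 0.5, "x": 0.006, "y": 0.004, "z": 0, "claw": 0},
  {"ax": 0, "ay": 0, "az": 1.5, "x": 0.019, "y": 0.012, "z": 0, "claw": 0},
  {"ax": 0, "ay": 0, "az": 2.6, "x": 0.034, "y": 0.022, "z": 0, "claw": 0},
  {"ax": 0, "ay": 0, "az": 3.7, "x": 0.05, "y": 0.032, "z": 0, "claw": 0},
  {"ax": 0, "ay": 0, "az": 4.8, "x": 0.065, "y": 0.042, "z": 0, "claw": 0},
  {"ax": 0, "ay": 0, "az": 5.9, "x": 0.08, "y": 0.052, "z": 0, "claw": 0},
  {"ax": 0, "ay": 0, "az": 7.0, "x": 0.095, "y": 0.063, "z": 0, "claw": 0},
  {"ax": 0, "ay": 0, "az": 8.1, "x": 0.11, "y": 0.074, "z": 0, "claw": 0},
  {"ax": 0, "ay": 0, "az": 9.1, "x": 0.123, "y": 0.085, "z": 0, "claw": 0},
  {"ax": 0, "ay": 0, "az": 10, "x": 0.134, "y": 0.095, "z": 0, "claw": 0},
  {"ax": 0, "ay": 0, "az": 10.5, "x": 0.14, "y": 0.1, "z": 0, "claw": 0},
  {"ax": 0, "ay": 0, "az": 10.5, "x": 0.14, "y": 0.1, "z": 0, "claw": 0},
])

```text
time_s: 4.7
tool_pos: [0.5964, 0.0726, 0.0278]
tool_rot: [180.0, -0.1, -1.0]
force: [1.0, -0.6, 2.5]
grip_width: 0.0075
```

```bash
python3 - <<'E'
from h import *
s=status.get_obs();print(s['time_s'],s['tool_pos'],s['tool_rot'],s['grip_width'],s['force'])
crop('scene','pics/g.png',(280,100,480,260),4)
crop('top','pics/g2.png',(180,100,440,295),3)
E
```

```text
4.7 [0.59638448 0.07264818 0.02777541] [ 1.79997522e+02 -5.89002970e-02 -9.75727064e-01] 0.007531795937459618 [ 1.0331092  -0.63773045  2.51354698]
```

View pics/g.png

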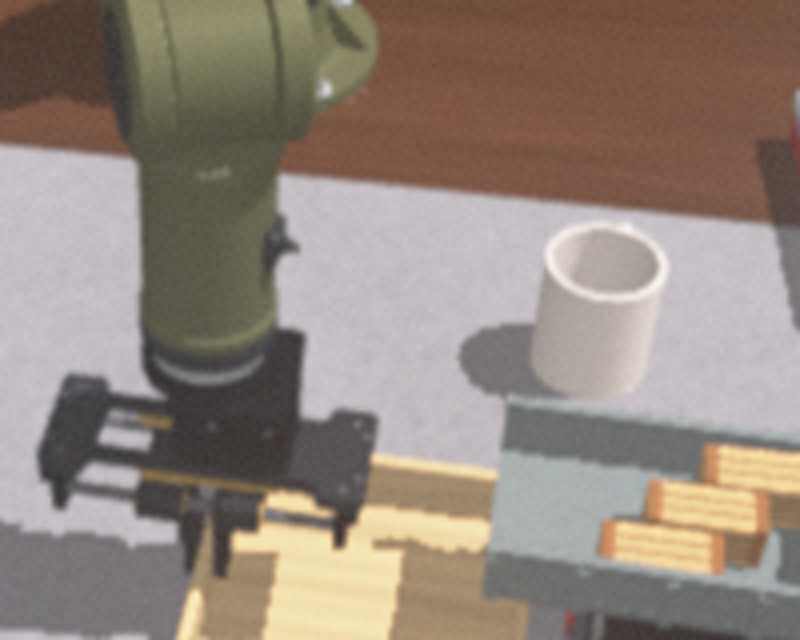

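View pics/g2.png

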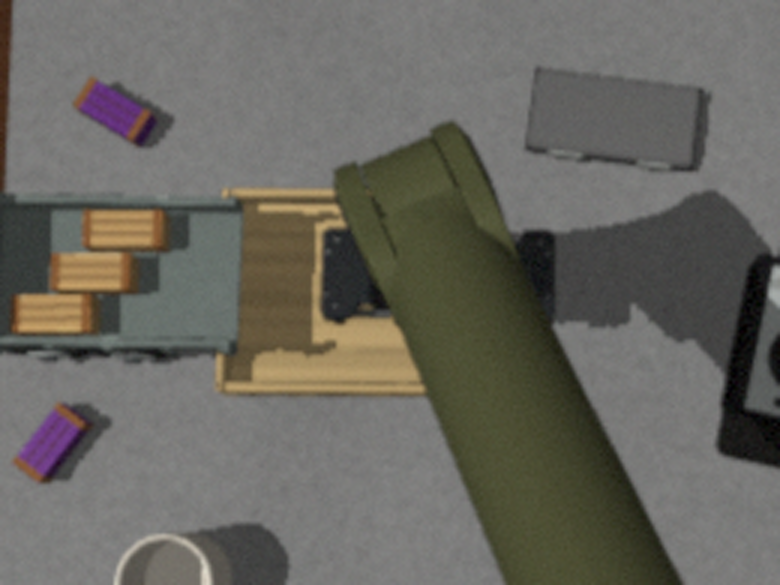

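Call:
step_arm([
  {"ax": 0, "ay": 0, "az": 0, "x": 0, "y": 0.003, "z": 0, "claw": 0},
  {"ax": 0, "ay": 0, "az": 0, "x": 0, "y": 0.005, "z": 0, "claw": 0},
  {"ax": 0, "ay": 0, "az": 0, "x": 0, "y": 0.005, "z": 0, "claw": 0},
])

```text
time_s: 5.1
tool_pos: [0.5954, 0.0764, 0.0278]
tool_rot: [179.9, -0.0, -1.1]
force: [-0.2, -4.2, 4.7]
grip_width: 0.0077
```

```bash
python3 - <<'E'
from h import *
s=status.get_obs();print(s['time_s'],s['tool_pos'],s['tool_rot'],s['grip_width'],s['force'])
a=lambda u,v:(180+u/3-.35,100+v/3-.35)
for p in[(232,190),(335,192),(232,390),(420,392)]:print(pl('top',*a(*p),.045))
E
```

```text
5.1 [0.59539111 0.07635711 0.02777118] [ 1.79928337e+02 -7.63872339e-03 -1.08952139e+00] 0.0076924348758029325 [-0.2492003  -4.15345486  4.71520398]
[0.68571908 0.25906101 0.045     ]
[0.68319422 0.16807738 0.045     ]
[0.50911635 0.25550044 0.045     ]
[0.50662668 0.09289804 0.045     ]
```

Call:
step_arm([
  {"ax": 0, "ay": 0, "az": 0, "x": 0, "y": 0, "z": 0, "claw": 30},
  {"ax": 0, "ay": 0, "az": 0, "x": 0, "y": 0, "z": 0, "claw": 30},
  {"ax": 0, "ay": 0, "az": 0, "x": 0, "y": 0, "z": 0, "claw": 30},
  {"ax": 0, "ay": 0, "az": 0, "x": 0, "y": 0, "z": 0.03, "claw": 40},
  {"ax": 0, "ay": 0, "az": 0, "x": 0, "y": 0, "z": 0.07, "claw": 50},
  {"ax": 0, "ay": 0, "az": 0, "x": 0, "y": -0.01, "z": 0.11, "claw": 60},
  {"ax": 0, "ay": 0, "az": -3, "x": -0.005, "y": -0.04, "z": 0.15, "claw": 70},
  {"ax": 0, "ay": 0, "az": -6, "x": -0.01, "y": -0.08, "z": 0.18, "claw": 70},
  {"ax": 0, "ay": 0, "az": -9, "x": -0.02, "y": -0.13, "z": 0.19, "claw": 70},
  {"ax": 0, "ay": 0, "az": -11.6, "x": -0.03, "y": -0.17, "z": 0.19, "claw": 70},
  {"ax": 0, "ay": 0, "az": -11.6, "x": -0.04, "y": -0.2, "z": 0.19, "claw": 70},
  {"ax": 0, "ay": 0, "az": -11.6, "x": -0.04, "y": -0.2, "z": 0.19, "claw": 70},
])

```text
time_s: 6.3
tool_pos: [0.5535, -0.1288, 0.217]
tool_rot: [179.8, 0.1, -13.1]
force: [-0.1, -0.3, 0.1]
grip_width: 0.0608
```

```bash
python3 - <<'E'
from h import *
s=status.get_obs();print(s['time_s'],s['tool_pos'],s['tool_rot'],s['grip_width'],s['force'])
b=lambda u,v:(140+u/5-.4,140+v/5-.4)
print(pl('scene',*b(195,98),.148),pl('scene',*b(376,152),.148))
crop('top','pics/i2.png',(180,100,440,295),3)
E
```

```text
6.3 [ 0.55354103 -0.12884784  0.21700859] [ 1.79843889e+02  6.27523034e-02 -1.31406337e+01] 0.06081810992518098 [-0.08068645 -0.26650898  0.08239247]
[ 0.50506876 -0.34108069  0.148     ] [ 0.5296742  -0.23436504  0.148     ]
```

View pics/i2.png

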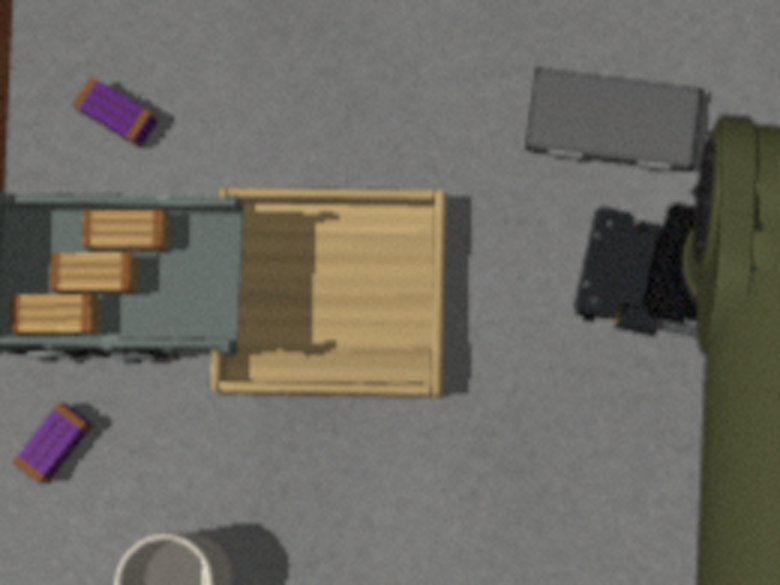

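Call:
step_arm([
  {"ax": 0, "ay": 0, "az": 0, "x": -0.01, "y": -0.04, "z": 0, "claw": 70},
  {"ax": 0, "ay": 0, "az": 0, "x": -0.02, "y": -0.085, "z": 0, "claw": 70},
  {"ax": 0, "ay": 0, "az": 0, "x": -0.03, "y": -0.13, "z": 0, "claw": 70},
  {"ax": 0, "ay": 0, "az": 0, "x": -0.04, "y": -0.175, "z": 0, "claw": 70},
  {"ax": 0, "ay": 0, "az": 0.4, "x": -0.0475, "y": -0.205, "z": 0, "claw": 70},
  {"ax": 0, "ay": 0, "az": 0.4, "x": -0.0475, "y": -0.211, "z": -0.02, "claw": 70},
  {"ax": 0, "ay": 0, "az": 0.4, "x": -0.0475, "y": -0.211, "z": -0.04, "claw": 70},
  {"ax": 0, "ay": 0, "az": 0.4, "x": -0.0475, "y": -0.211, "z": -0.04, "claw": 70},
  {"ax": 0, "ay": 0, "az": 0.4, "x": -0.0475, "y": -0.211, "z": -0.04, "claw": 70},
])

```text
time_s: 7.25
tool_pos: [0.5089, -0.3317, 0.1775]
tool_rot: [-179.9, 0.0, -12.1]
force: [0.5, -0.1, 1.1]
grip_width: 0.0609
```

```bash
python3 - <<'E'
from h import *
s=status.get_obs();print(s['time_s'],s['tool_pos'],s['tool_rot'],s['grip_width'],s['force'])
a=lambda u,v:(180+u/3-.35,100+v/3-.35)
print(pl('top',*a(443,190),.045),pl('top',*a(440,396),.045),pl('top',*a(212,392),.045))
crop('scene','pics/j.png',(110,70,310,250),4)
E
```

```text
7.25 [ 0.50890861 -0.33168189  0.17746436] [-1.79920205e+02  2.33640470e-02 -1.20679619e+01] 0.06086293740785327 [ 0.47765594 -0.12262552  1.0570506 ]
[0.68423115 0.07304662 0.045     ] [0.50309707 0.0756614  0.045     ] [0.50746567 0.27281833 0.045     ]
```

View pics/j.png

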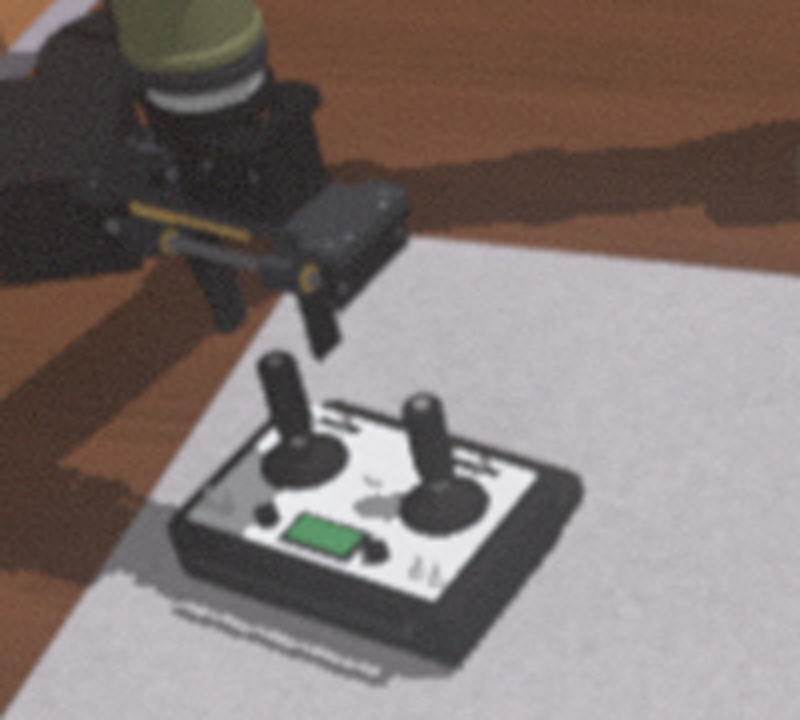

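Call:
step_arm([
  {"ax": 0, "ay": 0, "az": -0.5, "x": -0.003, "y": -0.008, "z": 0, "claw": 70},
  {"ax": 0, "ay": 0, "az": -0.5, "x": -0.003, "y": -0.008, "z": 0, "claw": 70},
  {"ax": 0, "ay": 0, "az": -0.5, "x": -0.003, "y": -0.008, "z": 0, "claw": 70},
])

```text
time_s: 7.6
tool_pos: [0.505, -0.3423, 0.1783]
tool_rot: [180.0, -0.1, -12.8]
force: [0.6, -0.2, -0.5]
grip_width: 0.0607
```

Call:
step_arm([
  {"ax": 0, "ay": 0, "az": 0, "x": 0.001, "y": 0.002, "z": -0.01, "claw": 70},
  {"ax": 0, "ay": 0, "az": 0, "x": 0.001, "y": 0.002, "z": -0.03, "claw": 70},
  {"ax": 0, "ay": 0, "az": 0, "x": 0.001, "y": 0.002, "z": -0.05, "claw": 70},
  {"ax": 0, "ay": 0, "az": 0, "x": 0.001, "y": 0.002, "z": -0.058, "claw": 70},
  {"ax": 0, "ay": 0, "az": 0, "x": 0.001, "y": 0.002, "z": -0.058, "claw": 70},
  {"ax": 0, "ay": 0, "az": 0, "x": 0.001, "y": 0.002, "z": -0.058, "claw": 70},
])

```text
time_s: 8.2
tool_pos: [0.5063, -0.3397, 0.12]
tool_rot: [180.0, -0.0, -12.7]
force: [0.8, -0.3, -0.4]
grip_width: 0.061
```

```bash
python3 - <<'E'
from h import *
s=status.get_obs();print(s['time_s'],s['tool_pos'],s['tool_rot'],s['grip_width'],s['force'])
crop('scene','pics/k.png',(130,90,290,230),5)
E
```

```text
8.2 [ 0.50628584 -0.33969669  0.12004434] [ 1.79991392e+02 -3.48787881e-02 -1.27242652e+01] 0.06103847013788658 [ 0.77549949 -0.32804604 -0.4347915 ]
```

View pics/k.png

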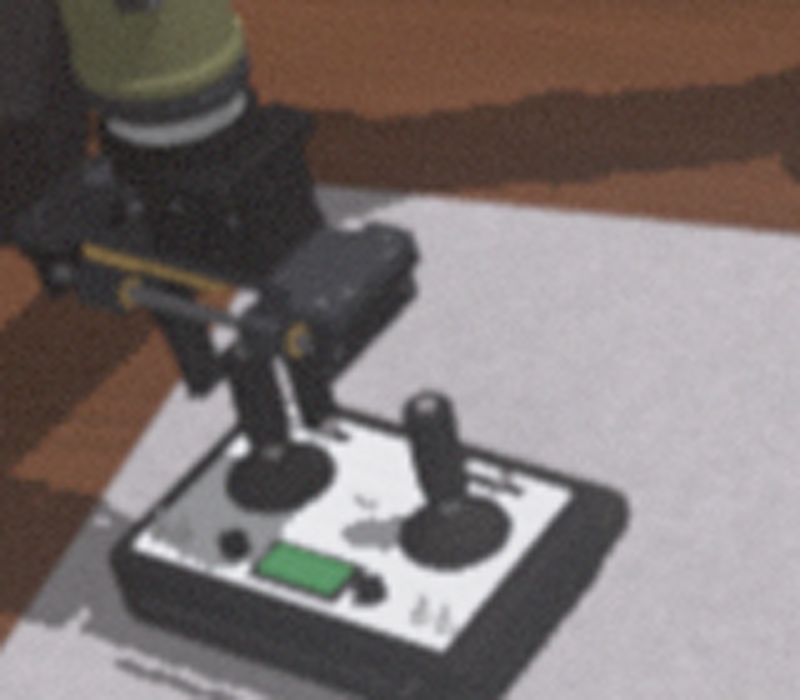

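The stick's grip stands between the fingers and the left stick is clear. Closing.

Call:
step_arm([
  {"ax": 0, "ay": 0, "az": 0, "x": 0, "y": 0, "z": 0, "claw": 0},
  {"ax": 0, "ay": 0, "az": 0, "x": 0, "y": 0, "z": 0, "claw": 0},
  {"ax": 0, "ay": 0, "az": 0, "x": 0, "y": 0, "z": 0, "claw": 0},
  {"ax": 0, "ay": 0, "az": 0, "x": 0, "y": 0, "z": 0, "claw": 0},
  {"ax": 0, "ay": 0, "az": 0, "x": 0, "y": 0, "z": 0, "claw": 0},
  {"ax": 0, "ay": 0, "az": 0, "x": 0, "y": 0, "z": 0, "claw": 0},
  {"ax": 0, "ay": 0, "az": 0, "x": 0, "y": 0, "z": 0, "claw": 0},
  {"ax": 0, "ay": 0, "az": 0, "x": 0, "y": 0, "z": 0, "claw": 0},
], squeeze=40)

```text
time_s: 9.05
tool_pos: [0.5058, -0.3402, 0.1197]
tool_rot: [180.0, -0.0, -12.8]
force: [0.5, -1.2, 0.1]
grip_width: 0.0251
```

Call:
step_arm([
  {"ax": -0.44, "ay": -1.95, "az": 0, "x": -0.002, "y": 0.0005, "z": 0, "claw": 0},
  {"ax": -0.88, "ay": -3.9, "az": 0, "x": -0.0041, "y": 0.0009, "z": -0.0001, "claw": 0},
  {"ax": -1.32, "ay": -5.85, "az": 0, "x": -0.0061, "y": 0.0014, "z": -0.0003, "claw": 0},
  {"ax": -1.76, "ay": -7.8, "az": 0, "x": -0.0081, "y": 0.0018, "z": -0.0006, "claw": 0},
  {"ax": -2.2, "ay": -9.76, "az": 0, "x": -0.0101, "y": 0.0023, "z": -0.0009, "claw": 0},
  {"ax": -2.64, "ay": -11.7, "az": 0, "x": -0.0121, "y": 0.0027, "z": -0.0013, "claw": 0},
])

```text
time_s: 9.65
tool_pos: [0.4945, -0.3376, 0.1183]
tool_rot: [180.0, -12.2, -12.7]
force: [4.3, -3.2, -5.3]
grip_width: 0.0249
```

```bash
python3 - <<'E'
from h import *
s=status.get_obs();print(s['time_s'],s['tool_pos'],s['tool_rot'],s['grip_width'],s['force'],s['wrist_torque'],s['qpos'])
im=vision.read_camera('scene');cv2.imwrite('pics/l.png',im[60:320,100:600,::-1].repeat(1,0))
E
```

```text
9.65 [ 0.49452451 -0.33758534  0.11832602] [179.95158968 -12.20143455 -12.738365  ] 0.024948335715155864 [ 4.31101729 -3.1707566  -5.25605315] [-0.50923283 -0.29748537 -0.14831441] [ 57.52112748  10.70430597 -25.21252022 107.95280077   0.4594098
  50.86752925 -69.84745508]
```

View pics/l.png

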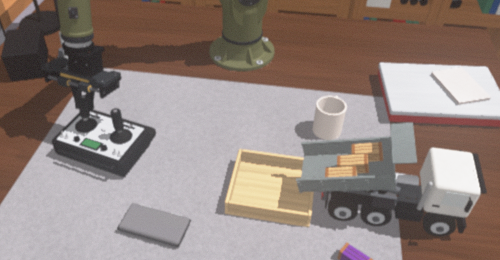

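Call:
step_arm([
  {"ax": -0.44, "ay": -1.95, "az": 0, "x": -0.002, "y": 0.0004, "z": -0.0005, "claw": 0},
  {"ax": -0.88, "ay": -3.9, "az": 0, "x": -0.004, "y": 0.0009, "z": -0.0011, "claw": 0},
  {"ax": -1.32, "ay": -5.85, "az": 0, "x": -0.006, "y": 0.0013, "z": -0.0017, "claw": 0},
  {"ax": -1.76, "ay": -7.8, "az": 0, "x": -0.0079, "y": 0.0018, "z": -0.0024, "claw": 0},
  {"ax": -2.2, "ay": -9.76, "az": 0, "x": -0.0098, "y": 0.0022, "z": -0.0031, "claw": 0},
  {"ax": -2.64, "ay": -11.7, "az": 0, "x": -0.0117, "y": 0.0026, "z": -0.0039, "claw": 0},
  {"ax": -3.08, "ay": -13.66, "az": 0, "x": -0.0135, "y": 0.003, "z": -0.0047, "claw": 0},
  {"ax": -3.08, "ay": -13.66, "az": 0, "x": -0.0135, "y": 0.003, "z": -0.0047, "claw": 0},
  {"ax": -3.08, "ay": -13.66, "az": 0, "x": -0.0135, "y": 0.003, "z": -0.0047, "claw": 0},
])

```text
time_s: 10.6
tool_pos: [0.4812, -0.3345, 0.1135]
tool_rot: [180.0, -26.1, -12.8]
force: [8.9, -5.7, -10.2]
grip_width: 0.0255
```

```bash
python3 - <<'E'
from h import *
s=status.get_obs();print(s['time_s'],s['tool_pos'],s['tool_rot'],s['grip_width'],s['force'],s['wrist_torque'],s['qpos'])
im=vision.read_camera('scene');cv2.imwrite('pics/m.png',cv2.resize(im[60:320,100:600,::-1],None,fx=1.6,fy=1.6))
E
```

```text
10.6 [ 0.48115358 -0.33446797  0.11354284] [179.96053654 -26.11707291 -12.76021458] 0.025527376067347302 [  8.85947739  -5.72006242 -10.19258308] [-0.86067241 -0.07621235 -0.46933828] [ 64.74071831   2.4811754  -25.94640708 120.7356204  -17.99517663
  34.66012205 -50.89772239]
```

View pics/m.png

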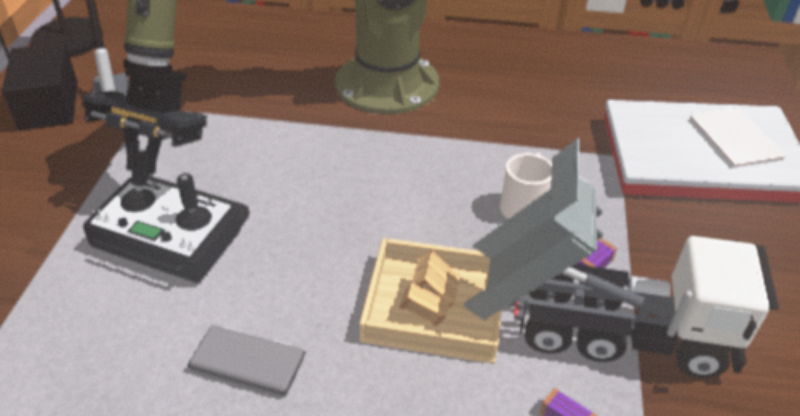

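Call:
step_arm([
  {"ax": 0, "ay": 0, "az": 0, "x": 0, "y": 0, "z": 0, "claw": 0},
  {"ax": 0, "ay": 0, "az": 0, "x": 0, "y": 0, "z": 0, "claw": 0},
  {"ax": 0, "ay": 0, "az": 0, "x": 0, "y": 0, "z": 0, "claw": 0},
  {"ax": 0, "ay": 0, "az": 0, "x": 0, "y": 0, "z": 0, "claw": 0},
  {"ax": 0, "ay": 0, "az": 0, "x": 0, "y": 0, "z": 0, "claw": 0},
  {"ax": 0, "ay": 0, "az": 0, "x": 0, "y": 0, "z": 0, "claw": 0},
  {"ax": 0, "ay": 0, "az": 0, "x": 0, "y": 0, "z": 0, "claw": 0},
  {"ax": 0, "ay": 0, "az": 0, "x": 0, "y": 0, "z": 0, "claw": 0},
  {"ax": 0, "ay": 0, "az": 0, "x": 0, "y": 0, "z": 0, "claw": 0},
  {"ax": 0, "ay": 0, "az": 0, "x": 0, "y": 0, "z": 0, "claw": 0},
  {"ax": 0, "ay": 0, "az": 0, "x": 0, "y": 0, "z": 0, "claw": 0},
  {"ax": 0, "ay": 0, "az": 0, "x": 0, "y": 0, "z": 0, "claw": 0},
])

```text
time_s: 11.85
tool_pos: [0.4812, -0.3345, 0.1136]
tool_rot: [180.0, -26.1, -12.7]
force: [7.6, -6.2, -8.4]
grip_width: 0.0251
```

Call:
step_arm([
  {"ax": 0, "ay": 0, "az": 0, "x": 0, "y": 0, "z": 0, "claw": 0},
  {"ax": 0, "ay": 0, "az": 0, "x": 0, "y": 0, "z": 0, "claw": 0},
  {"ax": 0, "ay": 0, "az": 0, "x": 0, "y": 0, "z": 0, "claw": 0},
  {"ax": 0, "ay": 0, "az": 0, "x": 0, "y": 0, "z": 0, "claw": 0},
  {"ax": 0, "ay": 0, "az": 0, "x": 0, "y": 0, "z": 0, "claw": 0},
  {"ax": 0, "ay": 0, "az": 0, "x": 0, "y": 0, "z": 0, "claw": 0},
  {"ax": 0, "ay": 0, "az": 0, "x": 0, "y": 0, "z": 0, "claw": 0},
  {"ax": 0, "ay": 0, "az": 0, "x": 0, "y": 0, "z": 0, "claw": 0},
  {"ax": 0, "ay": 0, "az": 0, "x": 0, "y": 0, "z": 0, "claw": 0},
  {"ax": 0, "ay": 0, "az": 0, "x": 0, "y": 0, "z": 0, "claw": 0},
  {"ax": 0, "ay": 0, "az": 0, "x": 0, "y": 0, "z": 0, "claw": 0},
  {"ax": 0, "ay": 0, "az": 0, "x": 0, "y": 0, "z": 0, "claw": 0},
])

```text
time_s: 13.05
tool_pos: [0.4812, -0.3345, 0.1136]
tool_rot: [180.0, -26.1, -12.7]
force: [7.6, -5.4, -9.5]
grip_width: 0.025
```

```bash
python3 - <<'E'
from h import *
s=status.get_obs();print(s['time_s'],s['tool_pos'],s['tool_rot'],s['grip_width'],s['force'],s['wrist_torque'])
crop('scene','pics/n.png',(300,140,500,290),4)
crop('top','pics/n2.png',(180,100,440,295),3)
E
```

```text
13.05 [ 0.48120289 -0.33454398  0.11355613] [179.9651902  -26.09542745 -12.74360352] 0.02502594589862116 [ 7.56130724 -5.42160505 -9.5469792 ] [-0.80319359  0.02916036 -0.45252421]
```

View pics/n.png

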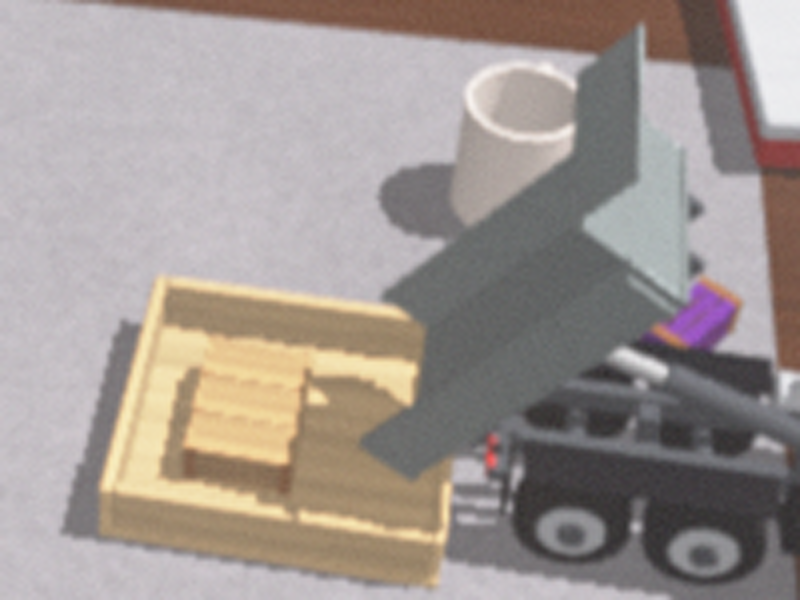

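View pics/n2.png

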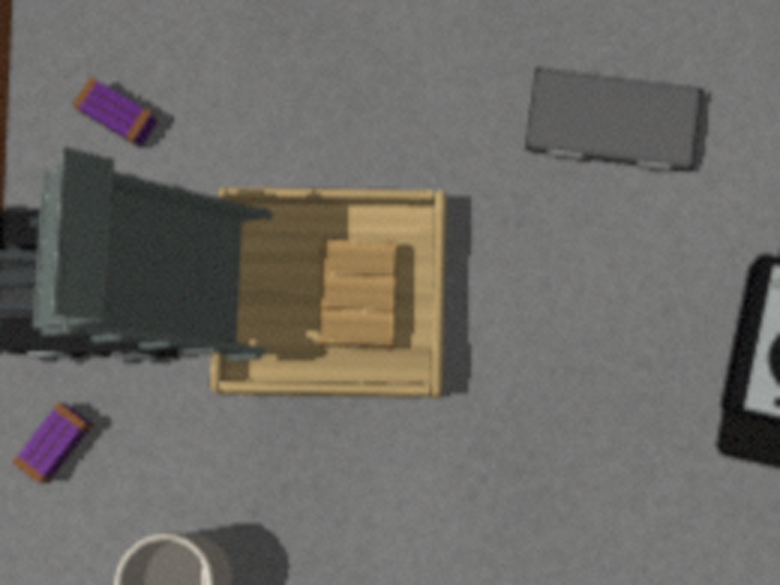

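All three crates lie in the tray, at about (360,292) in the top crop, and the hold lasted about 2.8 s. I'll bring the stick back upright.

Call:
step_arm([
  {"ax": 0.44, "ay": 1.95, "az": 0, "x": 0.0019, "y": -0.0004, "z": 0.0009, "claw": 0},
  {"ax": 1.32, "ay": 5.85, "az": 0, "x": 0.0057, "y": -0.0013, "z": 0.0024, "claw": 0},
  {"ax": 2.2, "ay": 9.76, "az": 0, "x": 0.0095, "y": -0.0021, "z": 0.0037, "claw": 0},
  {"ax": 3.08, "ay": 13.66, "az": 0, "x": 0.0135, "y": -0.003, "z": 0.0047, "claw": 0},
  {"ax": 3.96, "ay": 17.57, "az": 0, "x": 0.0175, "y": -0.0039, "z": 0.0055, "claw": 0},
  {"ax": 4.84, "ay": 21.5, "az": 0, "x": 0.0215, "y": -0.0048, "z": 0.0059, "claw": 0},
  {"ax": 5.28, "ay": 23.4, "az": 0, "x": 0.0236, "y": -0.0053, "z": 0.006, "claw": 0},
  {"ax": 5.72, "ay": 25.4, "az": 0, "x": 0.025, "y": -0.0056, "z": 0.006, "claw": 0},
  {"ax": 5.72, "ay": 25.4, "az": 0, "x": 0.025, "y": -0.0056, "z": 0.006, "claw": 0},
  {"ax": 5.72, "ay": 25.4, "az": 0, "x": 0.025, "y": -0.0056, "z": 0.006, "claw": 0},
])

```text
time_s: 14.15
tool_pos: [0.5056, -0.3401, 0.1197]
tool_rot: [180.0, -0.0, -12.7]
force: [1.3, -2.6, 0.0]
grip_width: 0.025
```

Call:
step_arm([
  {"ax": 0, "ay": 0, "az": 0, "x": 0, "y": 0, "z": 0, "claw": 60},
  {"ax": 0, "ay": 0, "az": 0, "x": 0, "y": 0, "z": 0, "claw": 60},
  {"ax": 0, "ay": 0, "az": 0, "x": 0, "y": 0, "z": 0, "claw": 60},
  {"ax": 0, "ay": 0, "az": 0, "x": 0, "y": 0, "z": 0, "claw": 60},
  {"ax": 0, "ay": 0, "az": 0, "x": 0, "y": 0, "z": 0, "claw": 60},
  {"ax": 0, "ay": 0, "az": 0, "x": 0, "y": 0, "z": 0.02, "claw": 60},
  {"ax": 0, "ay": 0, "az": 0, "x": 0, "y": 0, "z": 0.05, "claw": 60},
  {"ax": 0, "ay": 0, "az": 0, "x": 0, "y": 0, "z": 0.09, "claw": 60},
  {"ax": 0, "ay": 0, "az": 0, "x": 0, "y": 0, "z": 0.12, "claw": 60},
  {"ax": 0, "ay": 0, "az": 0, "x": 0, "y": 0, "z": 0.12, "claw": 60},
  {"ax": 0, "ay": 0, "az": 0, "x": 0, "y": 0, "z": 0.12, "claw": 60},
])

```text
time_s: 15.25
tool_pos: [0.5056, -0.3396, 0.2402]
tool_rot: [180.0, -0.0, -12.7]
force: [-0.5, 0.6, -0.8]
grip_width: 0.0521
```

```bash
python3 - <<'E'
from h import *
s=status.get_obs();print(s['time_s'],s['tool_pos'],s['tool_rot'],s['grip_width'],s['force'],s['wrist_torque'])
im=vision.read_camera('scene');cv2.imwrite('pics/o.png',cv2.resize(im[60:320,100:600,::-1],None,fx=1.6,fy=1.6))
crop('top','pics/o2.png',(180,100,440,295),3)
E
```

```text
15.25 [ 0.50555262 -0.3396118   0.2402295 ] [ 1.79952546e+02 -3.09886495e-02 -1.27302098e+01] 0.05211855051784371 [-0.45199088  0.61865507 -0.76026911] [0.07617679 0.11312889 0.03600239]
```

View pics/o.png

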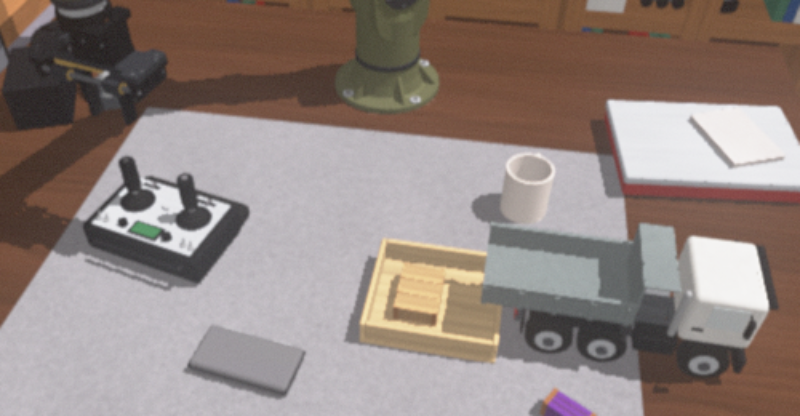

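View pics/o2.png

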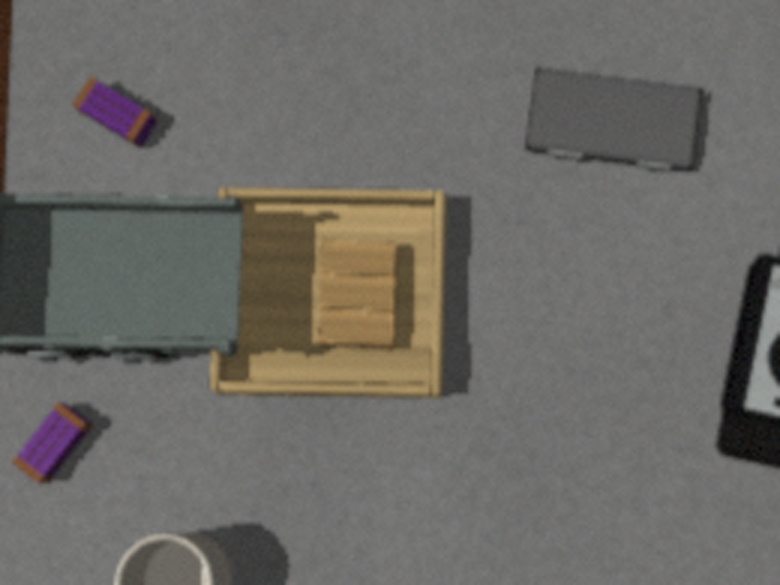

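The bed is down, both sticks are upright, the crates lie flat in the tray and the robot is clear of everything.

```bash
python3 -c "
from cell import workorder;print(workorder.sign_off())"
```

```text
the job is handed in; nothing more can be done
None
```

The truck is unloaded and the job is handed in, at about 15.4 s of the 62 s allowed; sign-off gives no verdict.

- **Tray:** I pinched its end wall and dragged it under the tail. Its centre came out about 65 mm behind the tail edge, along the truck's axis.
- **Stick:** I gripped the right-hand joystick and pulled it straight back. The tool position puts it at about 0.44 rad, held for about 2.5 s. I then brought it back to upright and released it.
- **Last pictures:** All three crates lie flat in the tray, clear of the truck. The bed is down, both joysticks look upright, the mug and case look unmoved, and the open gripper is about 85 mm above the sticks.

My first two move calls were refused because rows lacked fields; nothing moved. The bed and stick angles were judged from pictures and tool position, since neither can be read directly. No check failed or disagreed.

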